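# Load the top blank on the carving board

## Task

Load the carving board: slide the top lime blank sideways off its stack onto the board until it is home against the end stop, without disturbing the three blanks beneath it. Then push the cleat up along its track so that it presses the blank firmly against the back fence and, still pressing, turn its T-handle clockwise until tight, so that the blank stays pinched after you let go. Lime dents easily, so do not press or shove it hard, and leave the other things on the bench alone.

Things in the scene. Friction and masses are not known exactly. Their poses are not given: they have to be found in the camera images.
- board: Carving board fixed to the bench: plywood, 16 mm thick. Origin on the bench; z up, x away from the robot towards the back fence, y towards the stack. In this frame the plywood covers x -138..80, y -100..45 mm. The side at +y is open. An aluminium T-track is let in flush along x at y = -20 mm.
- home (a point): Where the centre of a blank lies that is home, flat on the board and touching both back fence and end stop (board frame x 5, y -20, z 19 mm). Axes as the board's.
- back_fence (a point): Middle of the back fence's inner face (board frame x = 55 mm): hardwood strip along y, standing 13 mm above the plywood, from the end stop to y = 35 mm; its last 20 mm on the stack's side flare away as a lead-in.
- end_stop (a point): Middle of the end stop's inner face (board frame y = -75 mm, x = -10 mm): hardwood strip along x, 128 mm long, standing 13 mm above the plywood.
- blank_1_c (a point): Centre of the top blank: lime-wood slab 100 mm (its x) by 110 mm (its y) by 6 mm, about 36 g, too wide to grasp flat. Four equal blanks, edges not quite flush, stand stacked on the bench 24 mm high, beside the board's +y edge (gap 5 to 23 mm), roughly square to it and up to 20 mm nearer the robot than home. The top one's underside is 2 mm above the board. Only friction (about 0.6) holds them.
- blank_2_c (a point): Centre of the second blank (same size), to stay where it is.
- blank_3_c (a point): Centre of the third blank (same size), to stay where it is.
- blank_4_c (a point): Centre of the lowest blank (same size), on the bench, to stay where it is.
- cleat (a joint): Travel of the cleat along the T-track, m: 0 fully back (robot's side), grows towards the back fence, 0.060 at most; its face meets a blank that is home at about 0.048. It slides with about 1 N of friction while the handle is loose, so its sprung face pushes it back off the blank when let go; with the handle tight it is locked (over 15 N) and keeps the pressure it was tightened under.
- cleat_face (a point): Middle of the cleat's front face, which looks along the board's +x. The face is a sprung strip 96 mm long, 10 mm high, that gives by up to 4 mm (3 N a mm). Behind it the cleat is a hardwood bar on top of the board, 100 mm along the board's y, 14 mm high, ending 43 mm behind the face on the robot's side.
- handle (a joint): Angle of the T-handle on the cleat, rad: 0 loose (bar along the board's y), grows clockwise seen from above, up to a hard stop at 1.35; it bites from about 1.0 and is tight above 1.2. Turning takes about 0.08 N m, 0.15 at the end. It rides on the cleat, 27 mm behind the face; the cleat can be pushed along by it.
- handle_grip (a point): Centre of the T-handle's bar: black, 50 mm long, 12 mm thick (its x axis, turning with it), 24 mm high; its middle 61 mm above the bench, top 73, underside 49 mm. Below it is a round hub 19 mm across, down to the cleat, whose top is 30 mm above the bench.
- pencil: loose grey-blue pencil, 112 mm long, lying beyond the stack. Bystander.
- gouge: loose carving tool with a brown turned handle, about 180 mm long, 31 mm high, lying on the robot's side of the stack. Bystander.
- wax_tin: loose open round tin of wax, 61 mm across, 18 mm high, beside the board's end-stop side. Bystander.
- small_offcut: loose pine offcut 58 x 50 x 12 mm beside the board's end-stop side. Bystander.
- tea_glass: loose tumbler, 85 mm across, 90 mm high, on the robot's side of the bench to the right. Bystander.
There are look-alikes about, which are no part of the job. What is shaped like the part that bears blank_1_c but orange is not meant.

How it is judged:
At the end, for the whole second after the job is handed in: Top blank at rest flat and square (0.03 rad) on the board, within 2 mm of the back fence and 3 mm of the end stop; cleat pressing it with over 3 N; T-handle beyond 1.2 rad; the three lower blanks within 5 mm of their start (x of blank_1_c in the frame of board above 0.003 m and y of blank_1_c in the frame of board below -0.017 m and z of blank_1_c in the frame of board below 0.021 m and angle between blank_1_c's own z axis and vertical below 0.03 rad and angle between the x axis of blank_1_c and the x axis of board, either way round below 0.03 rad and contact force between cleat and blank_1 above 3 N and value of joint handle above 1.2 rad and linear speed of blank_1 below 0.01 m/s and distance of each of blank_2_c, blank_3_c, blank_4_c from where it was at the start of the episode below 0.005 m); the robot touches nothing.
It fails at once if one of the three lower blanks is shifted by more than 6 mm (distance of any of blank_2_c, blank_3_c, blank_4_c from where it was at the start of the episode above 0.006 m).
It fails at once if the top blank is pressed or shoved with more than 40 N, by the fingers or by the cleat (contact force between any of the fingers, cleat and blank_1 above 40 N).
It fails at once if a bystander (pencil, gouge, wax tin, offcut, glass) is moved by more than 20 mm (distance of any of pencil, gouge, wax_tin, small_offcut, tea_glass from where it was at the start of the episode above 0.02 m).
It also fails if it takes over 67 s, if anything falls off the work surface, if the arm or the gripper's body presses on something with over 40 N, if the wrist force passes 120 N, or if a joint passes its speed limit or range.

## Robot

A 7-joint arm with a two-finger parallel gripper is mounted at the origin on a cart in front of the work surface, level with it; the furniture and walls round the work are solid. World frame = base frame: x ahead of the robot, y to its left, z up, the work surface at z = 0. Lengths are in m, angles in rad, forces in N, time in s.
With the tool pointing down it reaches from about 0.35 to 0.775 m from the base axis. Payload 3.1 kg.
Tool frame: the origin (TCP) lies midway between the tips of the shut fingers; the grasp point (between the pads) lies 19 mm behind it; z points along the fingers, y is the line along which they close (so a half turn about z gives the same grasp; the last joint's range is limited). The gripper opens to 85 mm and grips with 20 to 120 N. Pads are 22 mm wide; open, the fingers measure 114 mm over their backs; the gripper's body (76 mm by 85 mm) begins 54 mm behind the grasp point. The pads swing forward as they close: fully open they stand 13 mm farther back than shut.
Start: joints at [1.203, 0.311, 0.014, 1.512, -0.004, 1.319, -0.027], TCP at [0.176, -0.521, 0.231] pointing down, gripper open.
Joint ranges: [-2.7, 2.7], [-0.3, 1.91], [-1.27, 1.3], [0.12, 2.57], [-1.44, 4.58], [0.2, 2.03], [-3.05, 3.05]. Speed limits (rad/s): [2.79, 2.79, 3.14, 3.14, 3.14, 3.14, 3.14].

## Interface

Orientations are given as a rotation vector (axis times angle).
In Python, from workcell import env gives the robot as it stands. The module is installed in compiled form; this text tells all that it offers.
- The arm moves only by the shell command python3 -m inch 'ROWS'. ROWS is text: rows parted by semicolons, each of 7 numbers parted by spaces: the turn, a rotation vector about the tool's x, y, z in degrees, then the shift along the tool's x, y, z in cm, then the opening, from 0 (shut) to 1 (fully open). A call has 1 to 12 rows; each row is the pose to reach, as a shift and turn from the pose commanded when the call began, along the tool's axes at that moment; what a row does not reach only later rows make up. A row lasts 1/8 s, in which the tool goes at most 62.5 mm and 10.7 degrees, less where a joint would pass 70% of its speed; a pose out of reach is approached as far as the arm can. A call with a gripper value outside its range is refused whole. The fingers move at their own pace and stop on an object; the grip force is fixed at half the most. Time passes only in rows, so rows that repeat a pose let the fingers close. It gives the time, the measured TCP pose, the force, the opening and the grip force at its end, in the units of the state.
- env.get_state(): the state, without advancing time (a new reading comes with each control period).
- env.get_image(name): name is "side" or "top" or "wrist"; returns a dict with "color" (420x560x3 uint8, red, green, blue), "fov_y" (degrees; the focal length in pixels is half the picture's height over the tangent of half this angle, whatever the lens; pixels are square), "cx", "cy" (the principal point, pixels), "k1" (the pictures are not rectified: a ray, as slopes to the right and down, at radius r is drawn at 1 + k1 r^2 times it, then the intrinsics apply), "rvec" (rotation vector, rad) and "tvec" (3), from world to camera coordinates, as OpenCV has them; the wrist camera has in their place "mount" (4x4, takes a point from camera to tool coordinates, whose origin is the TCP and whose axes are the flange's). Camera axes: x right, y down, z forward; pixel columns grow to the right and rows downward; lengths in m; the calibration is good to about 2 mm. A picture is of the moment at which its call begins: read the wrist's pose just before it. There is no depth.
- env.finish_job(): hands the job in; it is judged then, once.
Trained networks look in the newest picture that a camera, given by its name, has taken for a name from the list of things; names that differ only in an ending like _2 or _b are one class to them, and where a whole thing is asked for, a point or a joint stands for the part that bears it (a point fixed in the world has none). Each returns a list of dicts, best first, with "confidence" (0 to 1); they miss things now and then, are a little off and sometimes report something else, mostly with a low value. They report only what shows in the picture. A call takes as long as a camera call. They do not tell look-alikes from the thing itself.
- env.spot_in(camera, target): "bbox" ([left, top, right, bottom] in pixels, round what is visible of it).
- env.tip_of(camera, target): "xy" ([column, row] in pixels: a listed point, or the origin of a listed thing).
The state is a dict: "time": time; "joint_positions": joint angles; "dq": joint speeds; "effort": joint torques, N m; "position": TCP position; "orientation": TCP orientation; "ft_force": force on the tool from outside, world axes, zero at the start; "moment": the same for the moment, N m; "opening": finger opening in m; "gripper_force": force on a finger pad.
Only numpy, scipy, OpenCV 4.12 (cv2) and the standard library are available. Lean on these libraries where they do the work, as an engineer would, in place of code of your own. Each camera call takes 0.05 s, during which the arm holds its last target. There are 200 camera calls.

## Working session

There is one attempt and no reset: what is moved stays moved. The work goes in short steps, Python scripts to look and compute and a shell command to move; the robot and the scene stay as the last step left them, time stands still between calls to the robot, and variables do not carry over. Pictures are saved under pics/ and viewed, at most 10 in all, crops included, and the job is handed in when it is done.

```bash
mkdir -p pics; cat > h.py <<'E'
import numpy as np, cv2
from workcell import env
from scipy.spatial.transform import Rotation as R
def cam(name):
    s=env.get_state(); im=env.get_image(name)
    h=im["color"].shape[0]; f=h/2/np.tan(np.radians(im["fov_y"])/2)
    if "mount" in im and im["mount"] is not None:
        T=np.eye(4);T[:3,:3]=R.from_rotvec(s["orientation"]).as_matrix();T[:3,3]=s["position"]
        M=T@np.array(im["mount"]); Rc=M[:3,:3]; o=M[:3,3]
    else:
        Rw=R.from_rotvec(im["rvec"]).as_matrix(); Rc=Rw.T; o=-Rw.T@np.array(im["tvec"])
    return dict(im=im,f=f,R=Rc,o=o)
def px2w(c,xy,z):
    im=c["im"]; K=np.array([[c["f"],0,im["cx"]],[0,c["f"],im["cy"]],[0,0,1]])
    d=(np.array(xy,float)-[im["cx"],im["cy"]])/c["f"]; u=d.copy()
    for _ in range(20): u=d/(1+im["k1"]*(u@u))
    r=c["R"]@np.array([u[0],u[1],1]); return c["o"]+r*(z-c["o"][2])/r[2]
def w2px(c,p):
    im=c["im"]; q=c["R"].T@(np.array(p)-c["o"]); u=q[:2]/q[2]
    return u*(1+im["k1"]*(u@u))*c["f"]+[im["cx"],im["cy"]]
def save(c,n): cv2.imwrite("pics/"+n,c["im"]["color"][:,:,::-1])
E
python3 - <<'E'
from h import *
np.set_printoptions(precision=4,suppress=True)
print(env.get_state())
Z=dict(home=.019,back_fence=.022,end_stop=.022,blank_1_c=.021,cleat_face=.022,handle_grip=.073,board=0,pencil=.004,gouge=.015,wax_tin=.009,small_offcut=.006,tea_glass=.045)
for n in ("top","side"):
    c=cam(n); save(c,n+"0.png"); print(n,c["o"])
    for t,z in Z.items():
        for d in env.tip_of(n,t)[:3]: print(t,np.round(d["confidence"],2),np.round(d["xy"],1),px2w(c,d["xy"],z))
E
```

```text
{'time': 0.0, 'joint_positions': array([ 1.2033,  0.3117,  0.014 ,  1.513 , -0.0044,  1.3192, -0.0272]), 'dq': array([ 0.0016, -0.002 , -0.0001, -0.0005,  0.0005, -0.0011,  0.0005]), 'effort': array([ -0.0001, -37.9909,   0.1461, -23.0591,   0.0123,   0.0134,
        -0.    ]), 'position': array([ 0.1758, -0.5204,  0.2302]), 'orientation': array([-3.0977, -0.5092,  0.0007]), 'ft_force': array([ 0.9413,  0.0475, -0.1013]), 'moment': array([-0.0135,  0.0289,  0.0275]), 'gripper_force': 0.0, 'opening': 0.08514733590069944}
top [0.4582 0.0151 1.0536]
home 0.25 [258.9 203.4] [0.5433 0.073  0.019 ]
back_fence 0.68 [312.7 171.8] [ 0.6233 -0.0688  0.022 ]
end_stop 0.65 [333.6 196.7] [ 0.5571 -0.1217  0.022 ]
blank_1_c 0.9 [259.1 204.8] [0.5395 0.0725 0.021 ]
blank_1_c 0.78 [202.1 256.6] [0.4079 0.2221 0.021 ]
cleat_face 0.64 [315.2 223.3] [ 0.4887 -0.0721  0.022 ]
handle_grip 0.55 [320.6 231.3] [ 0.4673 -0.0807  0.073 ]
handle_grip 0.49 [358.2 209.4] [ 0.5196 -0.1751  0.073 ]
board 0.96 [302.3 197.2] [ 0.5593 -0.0413  0.    ]
board 0.62 [264.  252.4] [0.4152 0.0626 0.    ]
pencil 0.4 [259.1 
[... 418 characters left out ...]
 0.022 ]
end_stop 0.61 [238.6 193.5] [ 0.6226 -0.1451  0.022 ]
blank_1_c 0.75 [320.5 318.8] [0.4121 0.2577 0.021 ]
blank_1_c 0.57 [259.9 249.1] [0.5365 0.0807 0.021 ]
blank_1_c 0.52 [232.5 210.7] [ 0.6211 -0.0612  0.021 ]
cleat_face 0.67 [290.2 212.1] [ 0.4875 -0.0726  0.022 ]
handle_grip 0.49 [302.7 198.1] [ 0.4601 -0.0508  0.073 ]
handle_grip 0.2 [317.6 258.1] [0.4227 0.1649 0.073 ]
board 0.77 [253.5 223.8] [ 0.5693 -0.0447  0.    ]
pencil 0.65 [206.8 251.5] [0.6465 0.0807 0.004 ]
gouge 0.67 [322.5 260.8] [0.4103 0.0943 0.015 ]
wax_tin 0.71 [277.5 191.9] [ 0.5296 -0.1929  0.009 ]
small_offcut 0.53 [240.8 194.4] [ 0.6221 -0.1707  0.006 ]
tea_glass 0.8 [352.  200.1] [ 0.3459 -0.1101  0.045 ]
```

View pics/top0.png

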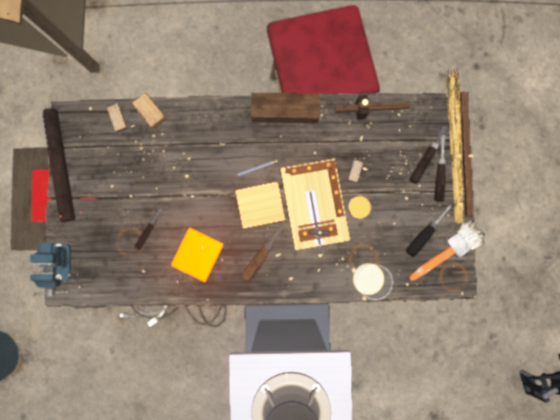

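View pics/side0.png

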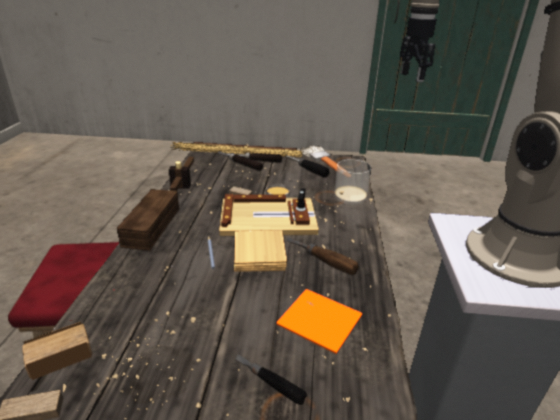

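Both views show the stack at top (259,205), the orange decoy at (198,255), and the board at (315,205) with the cleat at its lower end. I'll move to a wrist view over the board.

```bash
python3 -m inch '0 0 -76 42 -40 -15 1;0 0 -76 42 -40 -15 1;0 0 -76 42 -40 -15 1;0 0 -76 42 -40 -15 1;0 0 -76 42 -40 -15 1;0 0 -76 42 -40 -15 0;0 0 -76 42 -40 -15 0;0 0 -76 42 -40 -15 0;0 0 -76 42 -40 -15 0;0 0 -76 42 -40 -15 0;0 0 -76 42 -40 -15 0;0 0 -76 42 -40 -15 0'
python3 - <<'E'
from h import *
np.set_printoptions(precision=4,suppress=True)
Z=dict(home=.019,back_fence=.022,end_stop=.022,blank_1_c=.024,cleat_face=.025,handle_grip=.073,board=0,pencil=.004,gouge=.015,wax_tin=.009,small_offcut=.006,tea_glass=.045)
c=cam("wrist"); save(c,"w1.png"); s=env.get_state(); print(s["position"],s["orientation"],c["o"])
for t,z in Z.items():
    for d in env.tip_of("wrist",t)[:2]: print(t,np.round(d["confidence"],2),np.round(d["xy"],1),px2w(c,d["xy"],z))
E
```

```text
time: 2.8
position: [0.4456, -0.0087, 0.381]
orientation: [2.13, 2.309, -0.002]
ft_force: [0.4, -0.0, -0.3]
opening: 0.0001
gripper_force: 0.0
[ 0.4455 -0.0092  0.3809] [-2.1319 -2.3073  0.0023] [0.4402 0.0706 0.5237]
home 0.65 [355.7 196. ] [ 0.5748 -0.0622  0.019 ]
back_fence 0.75 [388.5 202.3] [ 0.6273 -0.0673  0.022 ]
end_stop 0.63 [347.9 231.2] [ 0.5705 -0.1207  0.022 ]
end_stop 0.45 [304.1 199.5] [ 0.4946 -0.0736  0.022 ]
cleat_face 0.58 [302.  203.1] [ 0.4916 -0.0788  0.025 ]
handle_grip 0.81 [289.7 208.1] [ 0.4702 -0.0731  0.073 ]
board 0.65 [350.7 181.3] [ 0.5681 -0.0437  0.    ]
pencil 0.76 [413.  111.6] [0.646 0.072 0.004]
gouge 0.9 [259.4 102.4] [0.4155 0.065  0.015 ]
gouge 0.25 [315.8 264.7] [ 0.5273 -0.1879  0.015 ]
wax_tin 0.87 [316.6 261.2] [ 0.5289 -0.1842  0.009 ]
small_offcut 0.72 [287.1 209.4] [ 0.4707 -0.097   0.006 ]
small_offcut 0.62 [374.  265.9] [ 0.6297 -0.1871  0.006 ]
tea_glass 0.65 [207.1 262.2] [ 0.3499 -0.1824  0.045 ]
tea_glass 0.53 [358.4 195.3] [ 0.5717 -0.054   0.045 ]
```

View pics/w1.png

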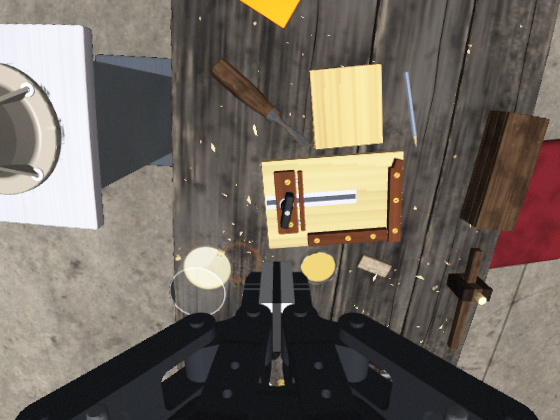

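The wrist view shows it clearly: stack at (346,107), gouge tip at (305,140) near the stack's corner, handle at (288,208), fence at (397,200), end stop at (350,238). An enlarged crop will give me accurate edges.

```bash
python3 - <<'E'
import cv2
i=cv2.imread("pics/w1.png")[55:255,240:420]
cv2.imwrite("pics/w1c.png",cv2.resize(i,(540,600),interpolation=cv2.INTER_CUBIC))
E
```

```text
(no output)
```

View pics/w1c.png

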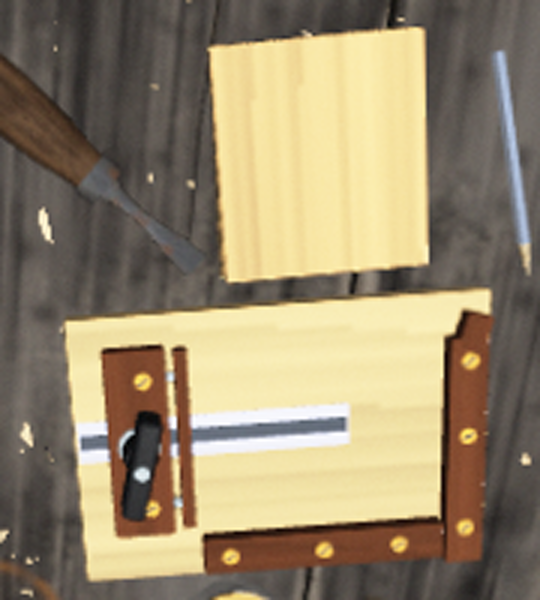

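```bash
cat > g.py <<'E'
from h import *
np.set_printoptions(precision=4,suppress=True)
class F: pass
def board(x,y,z=0):
    return O+np.array([x*np.cos(a)-y*np.sin(a), x*np.sin(a)+y*np.cos(a),z])
def inb(p):
    d=p-O; return np.array([d[0]*np.cos(a)+d[1]*np.sin(a),-d[0]*np.sin(a)+d[1]*np.cos(a)])*1000
E
python3 - <<'E'
from g import *
import g
c=cam("wrist")
P=lambda x,y,z: px2w(c,(240+x/3-1/3,55+y/3-1/3),z)
B=[P(66,321,.016),P(490,290,.016),P(90,580,.016)]
print("board",np.array(B)); v=B[1]-B[0]; w=B[0]-B[2]
print("len",np.hypot(*v[:2]),np.degrees(np.arctan2(v[1],v[0])),np.hypot(*w[:2]),np.degrees(np.arctan2(-w[0],w[1])))
a=(np.arctan2(v[1],v[0])*218+np.arctan2(-w[0],w[1])*145)/363
Rz=lambda p:np.array([p[0]*np.cos(a)-p[1]*np.sin(a),p[0]*np.sin(a)+p[1]*np.cos(a)])
L=[(-.138,.045),(.080,.045),(-.138,-.1)]
O=np.mean([b[:2]-Rz(l) for b,l in zip(B,L)],0); print("O",O,"yaw",np.degrees(a))
g.a=a; g.O=np.array([*O,0])
Q=[P(211,46,.024),P(424,27,.024),P(428,264,.024),P(228,282,.024)]
print("blank",np.array(Q),"board frame",[inb(q) for q in Q])
print("ctr",np.mean(Q,0),inb(np.mean(Q,0)))
for i in range(4):
    e=Q[(i+1)%4]-Q[i]; print(np.hypot(*e[:2]),np.degrees(np.arctan2(e[1],e[0])))
h1,h2=P(150,415,.073),P(132,515,.073); e=h1-h2; print("handle",h1,h2,np.hypot(*e[:2]),np.degrees(np.arctan2(-e[0],e[1])),inb((h1+h2)/2))
print("fence",[inb(P(*q)) for q in ((443,516,.016),(445,340,.016))],"stop",[inb(P(*q)) for q in((206,535,.029),(440,519,.029))])
print("face",[inb(P(*q)) for q in((187,347,.029),(196,523,.029))], "gougetip",inb(P(195,268,.003)))
open("fr.txt","w").write(f"{O[0]} {O[1]} {a}")
E
```

```text
board [[ 0.4253 -0.0197  0.016 ]
 [ 0.6379  0.0143  0.016 ]
 [ 0.4482 -0.1616  0.016 ]]
len 0.21531910936420265 9.099439712110076 0.14370627723988716 9.16601499405169
O [ 0.5678 -0.042 ] yaw 9.126033144290611
blank [[0.4835 0.1157 0.024 ]
 [0.5813 0.1333 0.024 ]
 [0.6013 0.0251 0.024 ]
 [0.5037 0.0076 0.024 ]] board frame [array([-58.1844, 169.0753]), array([ 41.149 , 170.9678]), array([43.7713, 60.9011]), array([-55.3493,  59.1488])]
ctr [0.5425 0.0704 0.024 ] [ -7.1534 115.0232]
0.09935142960596402 10.217541051997193
0.1100979571168224 -79.50915150175979
0.0991361407354219 -169.8611726561085
0.10996300375075337 100.60340994001736
handle [ 0.4687 -0.05    0.073 ] [ 0.4647 -0.0999  0.073 ] 0.05009011207933401 -4.495598139246937 [-105.0117  -16.4891]
fence [array([ 56.9616, -76.578 ]), array([55.5801, 20.3696])] stop [array([-73.0288, -72.037 ]), array([ 51.1847, -72.8143])]
face [array([-77.6199,  29.234 ]), array([-77.9593, -64.8271])] gougetip [-69.6783  64.4815]
```

Board frame: origin (0.568,-0.042), yaw 9.1°. The top blank sits at board (-7,115), yaw +1.2°. The handle starts about 0.24 rad clockwise and the cleat is at about 15 mm. I'll approach beyond the stack.

```bash
python3 -m inch '0 0 -4.5 15.1 9.7 20 0;0 0 -4.5 15.1 9.7 20 0;0 0 -4.5 15.1 9.7 20 0;0 0 -4.5 15.1 9.7 20 0;0 0 -4.5 15.1 9.7 25 0;0 0 -4.5 15.1 9.7 28 0;0 0 -4.5 15.1 9.7 32 0;0 0 -4.5 15.1 9.7 32 0;0 0 -4.5 15.1 9.7 32 0'
python3 - <<'E'
from g import *
import g
x,y,a=map(float,open("fr.txt").read().split()); g.a=a; g.O=np.array([x,y,0])
s=env.get_state(); r=R.from_rotvec(s["orientation"]).as_matrix()
print(s["position"],inb(s["position"]),np.degrees(np.arctan2(r[1,0],r[0,0])),r[:,2])
c=cam("wrist"); save(c,"w2.png")
for d in env.tip_of("wrist","blank_1_c")[:3]: print(d["xy"],d["confidence"],inb(px2w(c,d["xy"],.024)))
E
```

```text
time: 4.62
position: [0.5314, 0.1513, 0.0627]
orientation: [2.036, 2.391, 0.003]
ft_force: [0.0, -0.1, 1.1]
opening: 0.0002
gripper_force: 0.0
[0.5314 0.1513 0.0627] [ -5.2668 196.6091] 99.16354205909717 [ 0.0021  0.0009 -1.    ]
[94.9, 59.9] 0.77 [-97.2253 296.9425]
[270.4, 352.8] 0.55 [ -8.4369 115.6155]
```

View pics/w2.png

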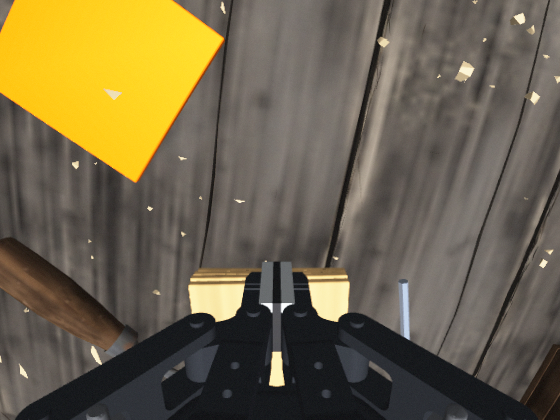

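```bash
python3 -m inch '0 0 0 0 0 3 0;0 0 0 0 0 4.2 0;0 0 0 0 0 4.2 0;0 0 0 0 0 4.2 0'
```

```text
time: 5.22
position: [0.5312, 0.1512, 0.0204]
orientation: [2.036, 2.391, 0.003]
ft_force: [-0.3, -0.0, 0.3]
opening: -0.0001
gripper_force: 0.0
```

```bash
python3 -m inch '0 0 0 -1 -0.2 0 0;0 0 0 -2 -0.2 0 0;0 0 0 -3 -0.2 0 0;0 0 0 -4 -0.2 0 0;0 0 0 -5 -0.2 0 0;0 0 0 -6 -0.2 0 0;0 0 0 -7 -0.2 0 0;0 0 0 -8 -0.2 0 0;0 0 0 -9 -0.2 0 0;0 0 0 -9 -0.2 0 0'
python3 - <<'E'
from g import *
import g
x,y,a=map(float,open("fr.txt").read().split()); g.a=a; g.O=np.array([x,y,0])
s=env.get_state(); print(inb(s["position"]))
for n in ("top","side"):
  c=cam(n); save(c,n+"3.png")
  for d in env.tip_of(n,"blank_1_c")[:4]: print(d["xy"],d["confidence"],inb(px2w(c,d["xy"],.024)))
a=cv2.imread("pics/top3.png")[140:260,220:360]; b=cv2.imread("pics/side3.png")[170:290,200:340]
cv2.imwrite("pics/c3.png",cv2.resize(np.hstack([a,b]),(800,343),interpolation=cv2.INTER_CUBIC))
E
```

```text
time: 6.48
position: [0.5428, 0.0599, 0.0191]
orientation: [2.039, 2.389, -0.001]
ft_force: [-0.5, 0.2, -0.1]
opening: 0.0002
gripper_force: 0.0
[ -8.441  104.5689]
[289.0, 198.6] 0.97 [-7.8069 38.2479]
[199.0, 254.2] 0.72 [-108.4179  292.4131]
[258.2, 227.6] 0.87 [-9.0147 50.8177]
[319.8, 318.1] 0.58 [-104.6017  321.9432]
[277.2, 196.0] 0.46 [-57.7908 -92.756 ]
```

View pics/c3.png

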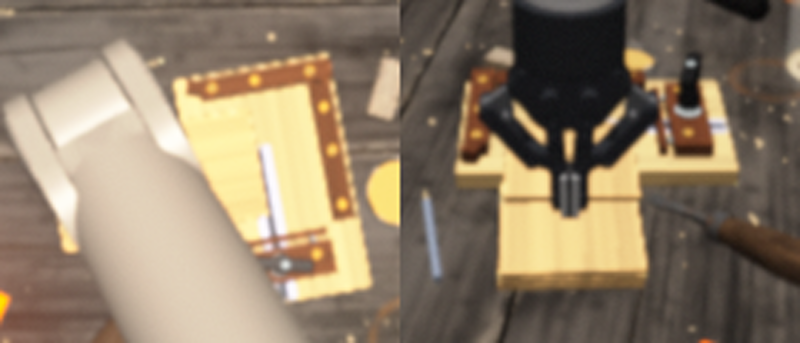

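```bash
python3 -m inch '0 0 0 -1 0 -0.07 0;0 0 0 -2 0 -0.07 0;0 0 0 -3 0 -0.07 0;0 0 0 -4 0 -0.07 0;0 0 0 -4.5 0 -0.07 0;0 0 0 -5 0 -0.07 0;0 0 0 -5.3 0 -0.07 0;0 0 0 -5.3 0 -0.07 0'
python3 - <<'E'
from g import *
import g
x,y,a=map(float,open("fr.txt").read().split()); g.a=a; g.O=np.array([x,y,0])
s=env.get_state(); print(inb(s["position"]))
for n in ("top","side"):
  c=cam(n); save(c,n+"4.png")
  for d in env.tip_of(n,"blank_1_c")[:4]: print(d["xy"],d["confidence"],inb(px2w(c,d["xy"],.022)))
E
```

```text
time: 7.68
position: [0.5511, 0.0091, 0.02]
orientation: [2.037, 2.392, -0.0]
ft_force: [0.3, 0.5, -0.1]
opening: 0.0005
gripper_force: 0.0
[-8.3018 53.0919]
[306.9, 196.0] 0.79 [-9.1607 -8.8502]
[198.2, 251.9] 0.68 [-102.2253  293.8931]
[260.9, 215.5] 0.78 [-15.8635  -3.1791]
[321.8, 319.4] 0.75 [-107.8687  322.9289]
[277.5, 194.8] 0.58 [ -59.1172 -102.7649]
```

```bash
python3 -m inch '0 0 0 -0.3 0 0 0;0 0 0 -0.5 0 0.03 0;0 0 0 -0.6 0 0.06 0;0 0 0 -0.7 0 0.1 0;0 0 0 -0.7 0 0.1 0'; python3 -m inch '0 0 0 -0.1 0 0 0;0 0 0 -0.2 0 0 0;0 0 0 -0.2 0 0 0'
```

```text
time: 8.5
position: [0.5523, 0.004, 0.0197]
orientation: [-2.035, -2.392, -0.003]
ft_force: [-2.2, 3.0, 5.5]
opening: 0.0001
gripper_force: 3.0
time: 8.88
position: [0.553, 0.0025, 0.0197]
orientation: [-2.035, -2.393, -0.004]
ft_force: [-1.5, 4.4, 5.2]
opening: 0.0
gripper_force: 3.7
```

```bash
python3 -m inch '0 0 0 -0.1 0 0 0;0 0 0 -0.2 0 0 0;0 0 0 -0.2 0 0 0'
```

```text
time: 9.25
position: [0.553, 0.0023, 0.0197]
orientation: [-2.032, -2.392, -0.007]
ft_force: [-1.5, 6.5, 5.2]
opening: 0.0001
gripper_force: 4.5
```

```bash
python3 -m inch '0 0 0 0.2 0 -0.1 0;0 0 0 0.6 0 -0.2 0;0 0 0 0.6 0 -4 0;0 0 0 0 0 -10 0;0 0 0 -5 -2 -15 0;0 0 0 -10 -4 -20 0;0 0 0 -12 -6 -22 0;0 0 0 -12 -6 -22 0'
python3 - <<'E'
from g import *
c=cam("wrist"); save(c,"w5.png"); s=env.get_state(); print(s["position"])
for d in env.tip_of("wrist","blank_1_c")[:3]+env.tip_of("wrist","handle_grip")[:1]: print(d["xy"],d["confidence"])
cv2.imwrite("pics/w5c.png",cv2.resize(cv2.imread("pics/w5.png")[:300],(784,420),interpolation=cv2.INTER_CUBIC))
E
```

```text
time: 10.25
position: [0.5127, -0.1372, 0.2415]
orientation: [2.046, 2.374, -0.004]
ft_force: [-1.1, -0.1, -0.0]
opening: 0.0003
gripper_force: 0.0
[ 0.5125 -0.1337  0.2398]
[331.2, 112.8] 0.98
[332.9, 115.6] 0.67
```

View pics/w5c.png

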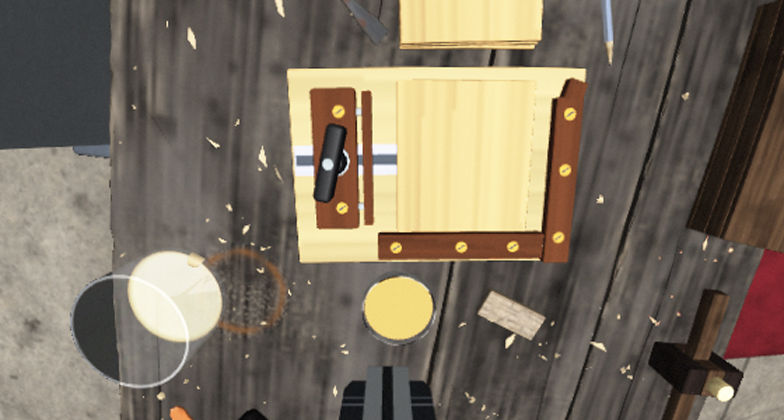

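The blank is against the end stop and square, and the stack looks unmoved. The handle is at crop (330,163). Next I'll compute the grasp.

```bash
cat > m.py <<'E'
from g import *
import g
x,y,a=map(float,open("fr.txt").read().split()); g.a=a; g.O=np.array([x,y,0])
def tool():
    s=env.get_state(); return s["position"],R.from_rotvec(s["orientation"]).as_matrix(),s
E
python3 - <<'E'
from m import *
c=cam("wrist"); P=lambda x,y,z: px2w(c,((x+.5)/1.4-.5,(y+.5)/1.4-.5),z)
h1,h2=P(336,127,.073),P(325,201,.073); e=h1-h2; h=(h1+h2)/2; print(h,inb(h),np.hypot(*e[:2]),np.degrees(np.arctan2(e[1],e[0])))
d=env.tip_of("wrist","handle_grip")
print([ (px2w(c,q["xy"],.067),q["confidence"]) for q in d])
print("blank",[inb(P(*q,.022)) for q in((397,80),(535,80),(533,232),(398,231))],"fence",[inb(P(*q,.029)) for q in((552,234),(556,97))],"face",[inb(P(*q,.029)) for q in((372,92),(373,224))])
print("brd",[inb(P(*q,.016)) for q in((288,69),(586,69),(300,262))])
p,r,s=tool(); t=np.array([h[0],h[1],.12]); print(p,np.degrees(np.arctan2(r[1,0],r[0,0])),"tool delta cm",r.T@(t-p)*100)
E
```

```text
[ 0.4668 -0.0717  0.073 ] [-104.3871  -13.2632] 0.04649356680581898 88.62002299117516
[(array([ 0.47  , -0.0818,  0.067 ]), 0.63)]
blank [array([-61.5475,  42.7635]), array([36.4861, 43.8768]), array([ 44.3398, -65.5902]), array([-60.1066, -65.2494])] fence [array([ 56.9476, -65.7101]), array([50.3135, 32.1294])] face [array([-79.0282,  34.094 ]), array([-79.0411, -58.6599])]
brd [array([-139.5076,   51.3508]), array([75.074 , 53.0287]), array([-138.0623,  -91.3065])]
[ 0.5123 -0.1284  0.2377] 99.30239938673428 tool delta cm [ 6.3212 -3.5435 11.7893]
```

```bash
python3 -m inch '0 0 6 -1.2 -4.6 6.8 0.6;0 0 12 -1.2 -4.6 6.8 0.6;0 0 12 -1.2 -4.6 6.8 0.6;0 0 12 -1.2 -4.6 6.8 0.6;0 0 12 -1.2 -4.6 6.8 0.6;0 0 12 -1.2 -4.6 6.8 0.6'
python3 - <<'E'
from m import *
p,r,s=tool(); c=cam("wrist"); save(c,"w6.png"); print(p,np.degrees(np.arctan2(r[1,0],r[0,0])),s["dq"])
for q in env.tip_of("wrist","handle_grip")[:2]: print(q["xy"],q["confidence"],px2w(c,q["xy"],.067))
E
```

```text
time: 11.25
position: [0.4704, -0.1485, 0.1718]
orientation: [2.273, 2.166, 0.002]
ft_force: [-0.1, 0.6, -0.0]
opening: 0.0512
gripper_force: 0.0
[ 0.4704 -0.1485  0.1718] 87.24994246031828 [ 0.003  -0.0004  0.0026  0.0094  0.0005 -0.002  -0.0034]
[264.2, 114.7] 0.74 [ 0.4663 -0.0788  0.067 ]
[380.0, 90.1] 0.3 [ 0.5485 -0.0654  0.067 ]
```

View pics/w6.png

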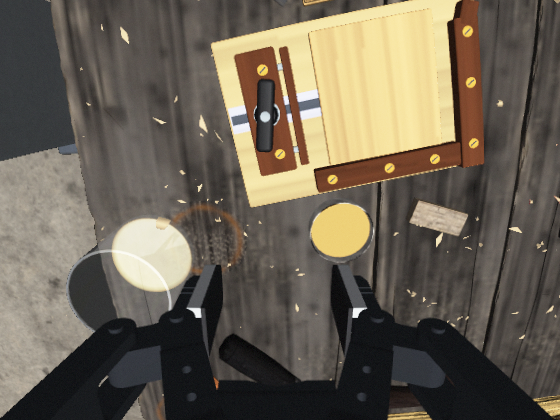

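The bar is upright in the picture, ends (265,80) and (264,151), so it already lines up with the tool.

```bash
python3 - <<'E'
from m import *
c=cam("wrist"); h1,h2=px2w(c,(265.5,81),.073),px2w(c,(264.5,151),.073); e=h1-h2;h=(h1+h2)/2
print(h,inb(h),np.hypot(*e[:2]),np.degrees(np.arctan2(e[1],e[0])))
p,r,s=tool(); print(p,r.T@(np.array([h[0],h[1],.051])-p)*100)
print("blank",[inb(px2w(c,q,.022)) for q in((309,30),(431,10),(442,144),(319,170))],"fence",inb(px2w(c,(457,141),.029)),"brd",inb(px2w(c,(211,43),.016)),inb(px2w(c,(249,206),.016)))
E
```

```text
[ 0.4664 -0.0803  0.073 ] [-106.1525  -21.7141] 0.047368195517301516 85.83733851839207
[ 0.4697 -0.1488  0.1713] [ 6.8266 -0.6698 12.0311]
blank [array([-59.7058,  34.9309]), array([38.4652, 31.6298]), array([ 38.4706, -76.7687]), array([-71.4977, -77.7883])] fence [ 48.4864 -75.2032] brd [-138.8086   42.9739] [-140.332   -99.1466]
```

```bash
python3 -m inch '0 0 1.4 6.9 -0.6 4 0.6;0 0 1.4 6.9 -0.6 4 0.6;0 0 1.4 6.9 -0.6 4 0.6;0 0 1.4 6.9 -0.6 8 0.6;0 0 1.4 6.9 -0.6 12 0.6;0 0 1.4 6.9 -0.6 12 0.6;0 0 1.4 6.9 -0.6 12 0.6'; python3 -m inch '0 0 0 0 0 0 0.4;0 0 0 0 0 0 0.3;0 0 0 0 0 0 0.2;0 0 0 0 0 0 0;0 0 0 0 0 0 0;0 0 0 0 0 0 0;0 0 0 0 0 0 0'
```

```text
time: 12.28
position: [0.4682, -0.0806, 0.0525]
orientation: [2.302, 2.135, 0.002]
ft_force: [0.1, -0.4, 0.4]
opening: 0.051
gripper_force: 0.0
time: 13.15
position: [0.4671, -0.0796, 0.0516]
orientation: [2.301, 2.137, 0.001]
ft_force: [-1.1, 0.6, 6.7]
opening: 0.0106
gripper_force: 60.0
```

```bash
python3 -m inch '0 0 0 0.12 0.49 -0.05 0;0 0 0 0.23 0.97 -0.05 0;0 0 0 0.35 1.46 -0.05 0;0 0 0 0.46 1.95 -0.05 0;0 0 0 0.58 2.43 -0.05 0;0 0 0 0.70 2.92 -0.05 0;0 0 0 0.70 2.92 -0.05 0;0 0 0 0.70 2.92 -0.05 0'
```

```text
time: 14.15
position: [0.4972, -0.0748, 0.0516]
orientation: [2.301, 2.137, 0.002]
ft_force: [0.2, -0.5, 2.9]
opening: 0.0108
gripper_force: 59.7
```

```bash
python3 -m inch '0 0 0 0.02 0.1 0 0;0 0 0 0.05 0.2 0 0;0 0 0 0.07 0.29 0 0;0 0 0 0.07 0.29 0 0;0 0 0 0.07 0.29 0 0'; python3 -m inch '0 0 0 0.02 0.1 0 0;0 0 0 0.05 0.2 0 0;0 0 0 0.05 0.2 0 0;0 0 0 0.05 0.2 0 0'
```

```text
time: 14.78
position: [0.4982, -0.0746, 0.0516]
orientation: [-2.301, -2.137, 0.003]
ft_force: [-2.4, -1.3, 7.0]
opening: 0.0109
gripper_force: 60.3
time: 15.28
position: [0.4991, -0.0745, 0.0516]
orientation: [-2.301, -2.136, 0.007]
ft_force: [-4.4, -0.1, 9.7]
opening: 0.0104
gripper_force: 60.6
```

```bash
python3 -m inch '0 0 0 0.02 0.1 -0.05 0;0 0 0 0.05 0.2 -0.1 0;0 0 0 0.07 0.3 -0.1 0;0 0 0 0.07 0.3 -0.1 0;0 0 0 0.07 0.3 -0.1 0'
```

```text
time: 15.9
position: [0.4999, -0.0743, 0.0516]
orientation: [-2.299, -2.134, 0.012]
ft_force: [-6.6, -1.9, 7.7]
opening: 0.011
gripper_force: 60.4
```

```bash
python3 -m inch '0 0 0 0.04 0.15 -0.05 0;0 0 0 0.07 0.3 -0.1 0;0 0 0 0.07 0.3 -0.1 0;0 0 0 0.07 0.3 -0.1 0'; python3 -m inch '0 0 8 0 0 0 0;0 0 16 0 0 0 0;0 0 24 0 0 0 0;0 0 32 0 0 0 0;0 0 32 0 0 0 0;0 0 32 0 0 0 0'
```

```text
time: 16.4
position: [0.5007, -0.0742, 0.0516]
orientation: [-2.297, -2.132, 0.018]
ft_force: [-9.6, -2.2, 5.7]
opening: 0.0108
gripper_force: 60.2
time: 17.15
position: [0.4999, -0.0738, 0.0516]
orientation: [-2.797, -1.417, 0.023]
ft_force: [-9.6, -1.2, 7.8]
opening: 0.0108
gripper_force: 60.5
```

```bash
python3 -m inch '0 0 8 0 0 0 0;0 0 16 0 0 0 0;0 0 24 0 0 0 0;0 0 30 0 0 0 0;0 0 34 0 0 0 0;0 0 34 0 0 0 0;0 0 34 0 0 0 0'; python3 - <<'E'
from m import *
p,r,s=tool(); print(np.degrees(np.arctan2(r[1,0],r[0,0])),s["moment"],inb(p))
E
```

```text
time: 18.02
position: [0.4992, -0.0729, 0.0515]
orientation: [-3.092, -0.545, 0.026]
ft_force: [-11.1, -0.4, 8.0]
opening: 0.0106
gripper_force: 61.1
19.995936471170523 [-0.0459  2.1723  0.743 ] [-72.562  -19.6558]
```

```bash
python3 -m inch '0 0 0 0 0 0 0.3;0 0 0 0 0 0 0.5;0 0 0 0 0 0 0.5;0 0 0 0 0 -3 0.5;0 0 0 0 0 -8 0.5;0 0 0 0 0 -13 0.5;0 0 0 -9 0 -18 0.5;0 0 0 -9 0 -18 0.5;0 0 0 -9 0 -18 0.5;0 0 0 -9 0 -18 0.5'
python3 - <<'E'
from m import *
p,r,s=tool(); c=cam("wrist"); save(c,"w7.png"); print(p)
for n in ("blank_1_c","handle_grip","cleat_face"):
  for q in env.tip_of("wrist",n)[:2]: print(n,q["xy"],q["confidence"],inb(px2w(c,q["xy"],.067 if n[0]=="h" else .022)))
E
```

```text
time: 19.27
position: [0.4232, -0.103, 0.2334]
orientation: [-3.095, -0.54, -0.001]
ft_force: [-0.3, 0.6, -0.6]
opening: 0.0427
gripper_force: 0.0
[ 0.4232 -0.103   0.2334]
blank_1_c [285.4, 19.9] 0.81 [  2.6889 -19.0447]
handle_grip [274.1, 97.2] 0.77 [-69.7501 -21.8852]
handle_grip [384.5, 105.2] 0.24 [ -57.5866 -119.3156]
```

View pics/w7.png

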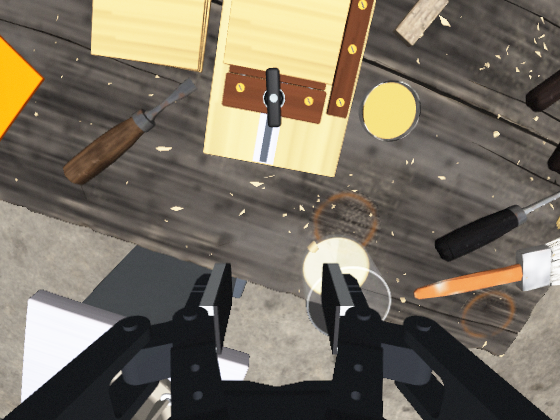

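```bash
python3 -m inch '0 0 0 5 0 0 0.5;0 0 0 9 0 0 0.5;0 0 0 9 0 0 0.5;0 0 0 9 0 0 0.5;0 0 0 9 0 0 0.5'
python3 - <<'E'
from m import *
p,r,s=tool(); c=cam("wrist"); save(c,"w8.png"); print(p,w2px(c,board(55,-75,.022)))
q=cv2.imread("pics/w8.png")[:260,130:450]; cv2.imwrite("pics/w8c.png",cv2.resize(q,(736,598),interpolation=cv2.INTER_CUBIC))
E
```

```text
time: 20.1
position: [0.5065, -0.0737, 0.2333]
orientation: [3.095, 0.538, -0.002]
ft_force: [0.5, 0.0, 0.0]
opening: 0.0429
gripper_force: 0.0
[ 0.5065 -0.0737  0.2333] [ 7164.1493 -2938.9104]
```

```bash
sed -i 's/return O+/return O+/' g.py; python3 -c "import cv2;print(cv2.imread('pics/w8c.png').shape)"
```

```text
(598, 736, 3)
```

View pics/w8c.png

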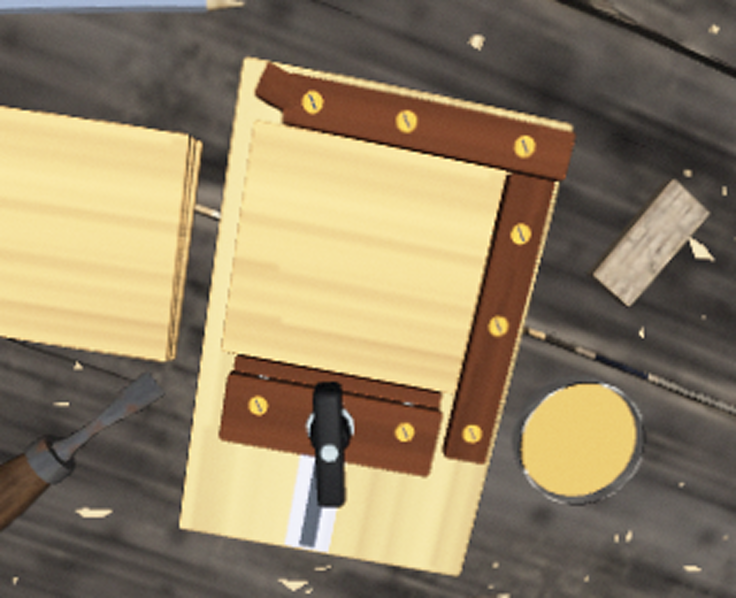

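The crop shows the blank tight in the corner between fence and end stop (507,172). The cleat face is flush on it at (335,380), the handle is turned, and the stack and bystanders are undisturbed.

```bash
python3 -c "
from workcell import env
print(env.finish_job())"
```

```text
the job is handed in; nothing more can be done
None
```

I handed the job in at about 20 s. In the last picture the top blank is home against the fence and end stop with the cleat face on it, the T-handle looks turned to its stop (about 1.33 rad), and the stack and bystanders look unmoved. I pressed the cleat with about 10 N while tightening, but could not measure the force on the blank after letting go, and the hand-in returned no verdict.

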